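Zero the filament counter, then close the feeder and hold its cover shut

ROBOT

A 6-joint arm with a two-finger parallel gripper is mounted at the origin on the work surface. World frame = base frame: x ahead of the robot, y to its left, z up, the work surface at z = 0. Lengths are in m, angles in rad, forces in N, time in s.
With the tool pointing down it reaches from about 0.35 to 0.775 m from the base axis. Payload 5.5 kg.
Tool frame: the origin (TCP) lies midway between the tips of the shut fingers; the grasp point (between the pads) lies env.grasp_offset behind it (env.grasp_offset is the distance from the TCP to the grasp point, in m); z points along the fingers, y is the line along which they close (so a half turn about z gives the same grasp; the last joint's range is limited). The gripper opens to 85 mm and grips with 20 to 120 N. Pads are 22 mm wide; open, the fingers measure 114 mm over their backs; the gripper's body (76 mm by 85 mm) begins 54 mm behind the grasp point. The pads swing forward as they close: fully open they stand 13 mm farther back than shut.
Start: joints at [-1.32, 0.313, 0.046, 1.304, 0, 1.431], TCP at [0.219, -0.532, 0.231] pointing down, gripper open.
Joint ranges: [-2.76, 2.76], [-0.86, 1.69], [-1.03, 1.26], [-2.2, 2.34], [-1.47, 1.5], [-3.14, 3.14]. Speed limits (rad/s): [2.57, 2.57, 3.14, 3.14, 3.14, 3.14].

INTERFACE

Orientations are given as a unit quaternion [w, x, y, z].
In Python, from workcell import monitor, viewer, order, env gives the robot as it stands.
- The arm moves only by the tool carry_out, never from a script. Its argument "plan" is a list that holds one entry, the list of rows, each a list of 7 numbers: the turn, a rotation vector about the world's x, y, z in rad, then the shift along the world's x, y, z in mm, then the finger opening in mm, from 0 to 85.4. A call has 1 to 20 rows; each row is the pose to reach, as a shift and turn from the pose commanded when the call began; what a row does not reach only later rows make up. A row lasts 1/10 s, in which the tool goes at most 50 mm and 8.59 degrees, less where a joint would pass 70% of its speed; a pose out of reach is approached as far as the arm can. A call with a gripper value outside its range is refused whole. The fingers move at their own pace and stop on an object; "squeeze" is the grip in N (left out, the last holds). Time passes only in rows, so rows that repeat a pose let the fingers close. It gives the time, the measured TCP pose, the force, the opening and the grip force at its end, in the units of the state.
- monitor.get_state(): the state, without advancing time (a new reading comes with each control period).
- viewer.read_camera(name): name is "side" or "top"; returns the picture (420x560x3 uint8, red, green, blue); there is no depth.
- viewer.calibration(name): a dict with "K" (3x3 intrinsics, pixels), "eye" and "rotation" of the camera in the world. Camera axes: x right, y down, z forward; pixel columns grow to the right and rows downward; lengths in m; the calibration is good to about 2 mm. A picture is of the moment at which its call begins. calibration takes no time and is no camera call.
- order.hand_in(): hands the job in; it is judged then, once.
The state is a dict: "clock": time; "joint_pos": joint angles; "qvel": joint speeds; "tau": joint torques, N m; "tcp_pos": TCP position; "orientation": TCP orientation; "wrist_force": force on the tool from outside, world axes, zero at the start; "ft_torque": the same for the moment, N m; "finger_gap": finger opening in m; "grip_force": force on a finger pad.
Only numpy, scipy, OpenCV 4.12 (cv2) and the standard library are available. Lean on these libraries where they do the work, as an engineer would, in place of code of your own. Each camera call takes 0.05 s, during which the arm holds its last target. There are 200 camera calls.

TASK

The 3D printer's filament feeder has just been serviced. First turn the reset knob of the filament counter counter-clockwise (seen from above) back to its zero stop and let go of it; then turn the wing of the quarter-turn fastener on the feeder's raised cover until it lines up with the two dark marks on the cover, so that its blade can enter the slot below, and press the cover down flush against its frame. Finish while still holding the cover pressed shut, and leave the other things on the bench where they are.

Things in the scene. Friction and masses are not known exactly. Their poses are not given: they have to be found in the camera images.
- counter: Filament counter: white plastic box 100 (x) by 130 (y) by 50 mm high, fixed to the bench, with a steel roller on each end (y) and a dark window with four pale drums on top; origin at the centre of its underside. The reset knob stands on its top, axis 18 mm from the centre towards -x of the box, the window on the +x side.
- reset_knob_grip (a point): Point on the reset knob's axis at the height to grip it, 87 mm above the bench. The black knob is a disc 44 mm across with an upright grip bar 42 mm long, 14 mm thick; the bar runs along this point's x axis (which turns with the knob), its top 7 mm above this point, the disc's top 23 mm below it (it stands on a grey disc 68 mm across, 6 mm thick).
- reset_knob (a joint): Angle of the reset knob from its zero stop, rad: 0 = at the zero stop (bar along the counter's x axis), growing clockwise seen from above, up to 4.5. It starts 0.6 to 1.9 rad away. Turned counter-clockwise it comes up against the hard zero stop. It stays where it is left (friction about 0.04 N m).
- feeder: Filament feeder: grey case 160 (x) by 130 (y) by 70 mm high, open-topped, fixed to the bench; origin at the centre of its underside. Its rim, 70 mm above the bench, is the frame that the cover closes against. Inside, a steel bar has a slot along the feeder's x axis, 7.8 mm wide, for the fastener's blade.
- cover_top (a point): Centre of the upper face of the feeder's aluminium cover, a plate 160 by 130 by 6 mm that stays level on guide pins; axes parallel to the feeder's. 84 mm above the bench with the cover raised, 76 mm when shut. Two dark flat marks lie on the plate in line along the x axis, 39 to 65 mm from the centre on either side: the direction of the slot below. The bare plate may be pressed anywhere, as may the wing.
- access_cover: The same cover plate, with all it carries; origin at the centre of its underside (78 mm above the bench when raised, 70 mm when shut).
- cover (a joint): How far the cover has been pressed down, m: 0 = raised by its springs, 0.008 = shut against the frame (a hard stop). Springs push it up: about 3 N at the start of travel, about 9 N when shut, so it rises again when let go. Unless the wing lines up with the marks its blade meets the steel bar after about 2 mm and the cover cannot be shut.
- wing_grip (a point): Point on the fastener's axis, at the centre of the cover, at the height to grip it: 28 mm above the cover's upper face. The dark steel wing is an upright bar 42 mm long, 12 mm thick along this point's x axis (which turns with it), its top 8 mm above this point, on a disc 36 mm across and 5 mm high. The blade below the cover (22 by 5 mm) lies parallel to the wing.
- wing (a joint): Angle of the wing from the marks, rad, growing counter-clockwise seen from above: aligned at 0 and, being the same both ways round, at pi (3.14). It starts between 0.6 and 2.5 and may be turned either way, the shorter way being at most a quarter turn. No stop or click at the aligned angle (hard stops at -0.5 and 3.64); it stays where it is left (friction about 0.05 N m).
- figurine: Bystander: white printed bust, 60 mm across, 120 mm high, standing loose; origin at the centre of its underside.
- tray: Bystander: white sorting tray 130 by 150 by 45 mm with six compartments, loose; origin at the centre of its underside.
- spool: Bystander: filament spool lying flat, 170 mm across, 54 mm high, loose; origin at the centre of its underside.
- driver: Bystander: screwdriver lying on the bench, loose; origin under its middle.
Not all that is in view belongs to the job. What is shaped like the feeder but blue or pink is not meant.

How it is judged:
On the way, in this order (a step that is already met when the one before it is completed fails the run):
1. the reset knob is at its zero stop (value of joint reset_knob below 0.08 rad), for 0.2 s.
2. the wing is lined up with the marks (angle between the x axis of wing_grip and the x axis of feeder, either way round below 0.17 rad), for 0.2 s.
At the end, for the whole second after the job is handed in: The reset knob is within 0.08 rad of its zero stop, the wing is within 0.17 rad of the marks' line, and the robot itself is still pressing the cover (more than 3 N) with less than 1.5 mm of its 8 mm travel left open (value of joint reset_knob below 0.08 rad and angle between the x axis of wing_grip and the x axis of feeder, either way round below 0.17 rad and value of joint cover above 0.0065 m and contact force between any of the fingers, the arm and access_cover above 3 N); the arm keeps its last pose, push and grip.
It fails at once if the figurine is disturbed (moved over 30 mm) (distance of figurine from where it was at the start of the episode above 0.03 m).
It fails at once if the tray is disturbed (moved over 30 mm) (distance of tray from where it was at the start of the episode above 0.03 m).
It fails at once if the spool is disturbed (moved over 30 mm) (distance of spool from where it was at the start of the episode above 0.03 m).
It fails at once if the driver is disturbed (moved over 30 mm) (distance of driver from where it was at the start of the episode above 0.03 m).
It also fails if it takes over 54 s, if anything falls off the work surface, if the arm or the gripper's body presses on something with over 40 N, if the wrist force passes 120 N, or if a joint passes its speed limit or range.

## Working session

There is one attempt and no reset: what is moved stays moved. The work goes in short steps, Python scripts to look and compute and a tool call to move; the robot and the scene stay as the last step left them, time stands still between calls to the robot, and variables do not carry over. Pictures are saved under pics/ and viewed, at most 10 in all, crops included, and the job is handed in when it is done.

Besides the shell and the picture viewer there is one more tool, called after "Call:" by a JSON object that holds its "method" and its "body". carry_out: Moves the arm, as the interface text tells. Its arguments: {"type":"object","properties":{"plan":{"type":"array","items":{"type":"array","items":{"type":"array","items":{"type":"number"}}}},"squeeze":{"type":"number"}},"required":["plan"]}

```bash
mkdir -p pics; python3 - <<'E'
from workcell import monitor, viewer, order, env
import cv2,numpy as np
for n in("top","side"):
    im=viewer.read_camera(n); cv2.imwrite(f"pics/{n}0.png",im[:,:,::-1]); c=viewer.calibration(n); print(n,c)
print(env.grasp_offset, monitor.get_state())
E
```

```text
top {'K': array([[523.90880227,   0.        , 276.45427536],
       [  0.        , 523.90880227, 201.94107839],
       [  0.        ,   0.        ,   1.        ]]), 'eye': array([0.37224588, 0.00267654, 1.63303101]), 'rotation': array([ 0.0363717 , -0.70374387,  0.70869139, -0.03432474])}
side {'K': array([[454.32555178,   0.        , 276.63193053],
       [  0.        , 454.32555178, 222.33998349],
       [  0.        ,   0.        ,   1.        ]]), 'eye': array([-0.2147056 ,  0.71174603,  1.24015669]), 'rotation': array([ 0.1345019 , -0.35542874,  0.86516437, -0.32721592])}
0.0187 {'clock': 0.1, 'joint_pos': array([-1.31956968e+00,  3.13916913e-01,  4.51390785e-02,  1.30360637e+00,
        2.20678886e-05,  1.43118318e+00]), 'qvel': array([-1.56945110e-03, -2.60742834e-03,  3.58618544e-03, -3.49766319e-04,
       -6.91304276e-05,  1.30549983e-03]), 'tau': array([ 2.57321371e-03, -4.81725097e+01,  2.99244064e+01,  1.28087652e-02,
       -1.20977970e-04, -1.85231090e-05]), 'tcp_pos': array([ 0.21893621, -0.53121836,  0.23052183]), 'orientation': array([-7.93319456e-04,  9.80965914e-01,  1.94178386e-01, -3.32674514e-05]), 'wrist_force': array([-0.38572362, -0.23600921, -0.2556234 ]), 'ft_torque': array([-0.0315082 ,  0.01029508,  0.0026462 ]), 'grip_force': 0.0, 'finger_gap': 0.08533657985547143}
```

View pics/top0.png

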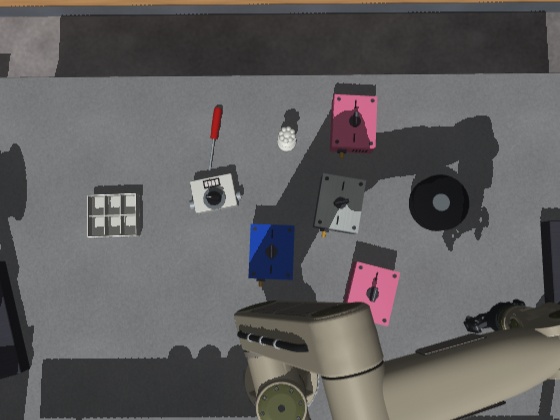

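View pics/side0.png

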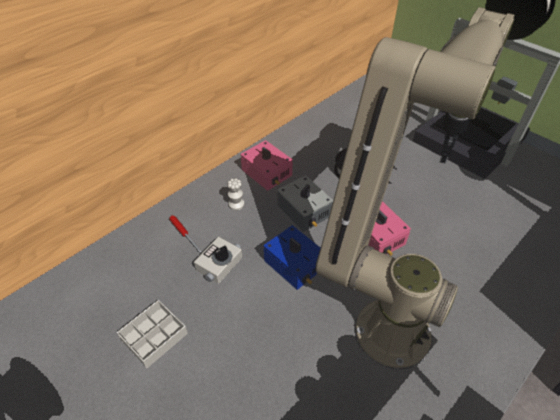

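The top view shows the white counter at about (214,193) and the grey feeder at about (341,203), half in shadow. The blue and pink cases are decoys. Next I'll zoom in on the counter and feeder.

```bash
cat > h.py <<'E'
import cv2,numpy as np
from workcell import monitor, viewer, order, env
from scipy.spatial.transform import Rotation as R
def ray(n,px):
    c=viewer.calibration(n);q=c['rotation'];M=R.from_quat(q,scalar_first=True).as_matrix()
    d=(M@np.linalg.solve(c['K'],np.c_[np.atleast_2d(px),np.ones(len(np.atleast_2d(px)))].T)).T
    return c['eye'],d
def plane(n,px,z):
    e,d=ray(n,px);return e+d*((z-e[2])/d[:,2])[:,None]
def pix(n,P):
    c=viewer.calibration(n);M=R.from_quat(c['rotation'],scalar_first=True).as_matrix()
    v=c['K']@(M.T@(np.atleast_2d(P)-c['eye']).T);return (v[:2]/v[2]).T
E
python3 - <<'E'
from h import *
im=cv2.imread('pics/top0.png')
a=cv2.resize(im[160:230,180:250],(400,400),interpolation=cv2.INTER_CUBIC);b=cv2.resize(im[165:245,305:385],(400,400),interpolation=cv2.INTER_CUBIC)
cv2.imwrite('pics/crop1.png',np.hstack([a,b]))
print(plane('top',[[214,193],[341,203],[450,203],[214,100]],0.08), pix('top',[[.2189,-.5312,.23]]))
E
```

```text
[[ 0.55628145  0.19291251  0.08      ]
 [ 0.52357161 -0.1855108   0.08      ]
 [ 0.52124977 -0.5096932   0.08      ]
 [ 0.84090312  0.19435355  0.08      ]] [[481.35389299 311.65429671]]
```

View pics/crop1.png

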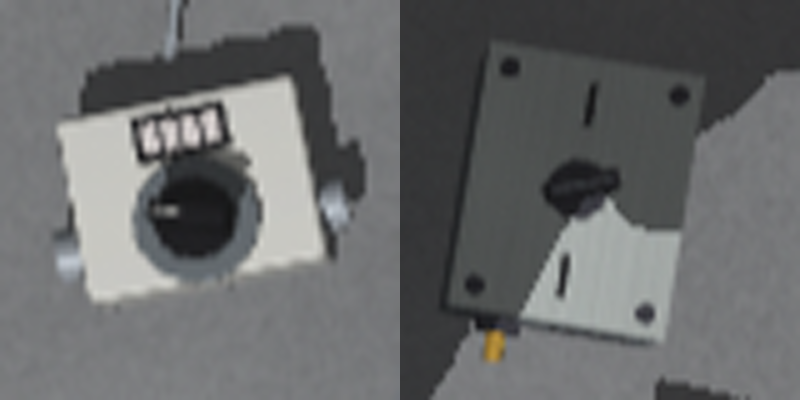

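The crop shows the counter's box corners and black knob. A pale pointer line lies on the knob's left. On the grey cover, the dark marks are at about (343.4,185.6) and (337.8,220) and the wing lies nearly crosswise. I'll stretch the contrast to get the bar directions.

```bash
python3 - <<'E'
from h import *
o=[]
for n,(u,v) in (('top',(214,193)),('top',(341,203)),('side',(221,254)),('side',(306,195))):
    im=cv2.imread(f'pics/{n}0.png')[v-20:v+20,u-20:u+20].astype(float)
    o.append(cv2.resize((np.clip(im/110,0,1)**.6*255).astype(np.uint8),(300,300),interpolation=cv2.INTER_CUBIC))
cv2.imwrite('pics/crop2.png',np.vstack([np.hstack(o[:2]),np.hstack(o[2:])]))
im=cv2.imread('pics/top0.png')
hsv=cv2.cvtColor(im,cv2.COLOR_BGR2HSV)
def box(m,x0,y0,x1,y1):
    mm=np.zeros_like(m);mm[y0:y1,x0:x1]=m[y0:y1,x0:x1]
    return max(cv2.findContours(mm,cv2.RETR_EXTERNAL,cv2.CHAIN_APPROX_NONE)[0],key=cv2.contourArea)
w=cv2.inRange(im,(150,160,160),(255,255,255)); c=box(w,180,160,250,230)
r=cv2.minAreaRect(c);p=cv2.boxPoints(r);P=plane('top',p,.05);print('counter',r,P,P.mean(0),np.linalg.norm(np.diff(P,axis=0),axis=1))
print('feeder corners via crop', P2:=plane('top',np.array([[490,40],[706,75],[662,342],[445,305]])/5.-[80,0]+[305,165],.084),P2.mean(0),np.linalg.norm(np.diff(P2,axis=0),axis=1))
m=plane('top',[[343.4,185.6],[337.8,220]],.084);print('marks',m,m.mean(0),np.degrees(np.arctan2(*(m[0]-m[1])[[1,0]])))
print(im[185:202,205:226].max(2)); print(im[193:212,330:353].max(2))
E
```

```text
counter ((198.0811004638672, 195.98648071289062), (32.22220230102539, 19.23468017578125), 80.53767395019531) [[0.59523303 0.2823688  0.05      ]
 [0.60454798 0.22453666 0.05      ]
 [0.5070967  0.20780088 0.05      ]
 [0.49788612 0.26528779 0.05      ]] [0.55119096 0.24499854 0.05      ] [0.05857751 0.09887789 0.0582201 ]
feeder corners via crop [[ 0.61360574 -0.13300191  0.084     ]
 [ 0.59156215 -0.26147045  0.084     ]
 [ 0.43266383 -0.23169695  0.084     ]
 [ 0.45541715 -0.10390657  0.084     ]] [ 0.52331222 -0.18251897  0.084     ] [0.13034602 0.16166365 0.12980021]
marks [[ 0.57522023 -0.19317126  0.084     ]
 [ 0.47268983 -0.17458976  0.084     ]] [ 0.52395503 -0.18388051  0.084     ] -10.272179957620448
[[206 204 204  97 194 161 113 115 137 127  52  74  50  54  85 139 198 198
  198 199 199]
 [148 161 145  55 125  74  74  42  34  45  46  58  73  84 102 126 152 155
  199 198 199]
 [ 50  74  50  54  76  35  42  49  47  54  53  66  75  88  95  95  95  98
  155 198 198]
 [ 83 114 149  80  75  49  52  58  54  54  54  58  54  67  77  86  94  94
  102 198 198]
 [168 178 149  98  53  
[... 2278 characters left out ...]
 81  81  80  80  81]
 [ 81  83  83  80  51  34  30  31  32  32  33  53  67  64  66  85 157 137
   81  80  79  81  81]
 [ 82  82  82  81  75  64  38  34  33  34  36  65  66  65  73 116 169 169
   81  80  79  81  82]
 [ 82  83  82  82  82  82  66  39  33  34  55  65  68  99 140 154 168 172
  137  79  80  81  81]
 [ 82  83  82  82  82  83  83  66  56 112  98  92 109 149 175 171 169 172
  169 135  80  82  82]
 [ 82  83  81  81  82  82  82  81  80 160 152 148 156 171 174 172 168 172
  170 167 136  82  82]
 [ 82  82  81  82  82  83  81  85 140 172 175 175 171 172 173 170 170 173
  171 170 169 142 138]
 [ 83  83  81  82  83  84  85 143 170 173 175 174 170 172 172 169 171 173
  170 169 171 173 170]]
```

View pics/crop2.png

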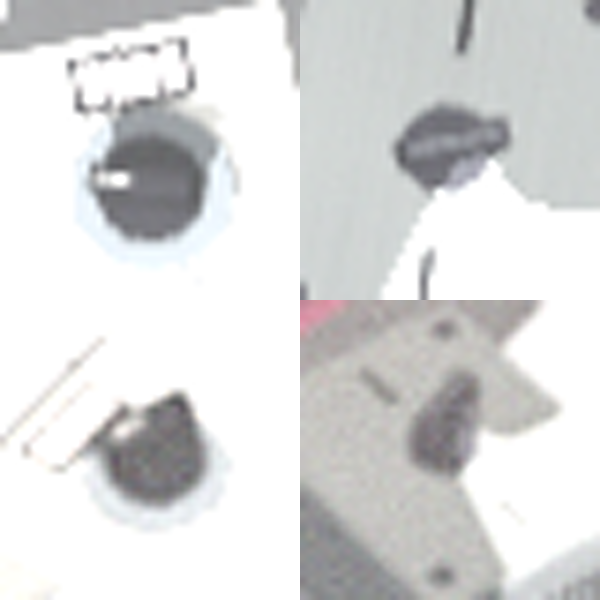

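```bash
python3 - <<'E'
from h import *
P=plane('top',np.array([[58,122],[292,76],[326,256],[95,302]])*70/400+[180,160],.05)
x=(P[0]+P[1]-P[2]-P[3]);yaw=np.arctan2(x[1],x[0]);print(P.mean(0),np.linalg.norm(np.diff(P,axis=0),axis=1),np.degrees(yaw))
k=P.mean(0)-.018*np.array([np.cos(yaw),np.sin(yaw),0]);print('knob',k)
b=plane('side',np.array([[105,437-300],[185,397-300]])/7.5+[201,234],.094);print('bar side',b,b.mean(0))
b=plane('top',[[206.,197],[219,197]],.094);print('bar top',b,b.mean(0))
b=plane('top',np.array([[398,150],[508,130]])/7.5+[321-40,183],.120);print('wing',b,b.mean(0),np.degrees(np.arctan2(*(b[1]-b[0])[[1,0]])))
b=plane('side',np.array([[440,460],[465,380]])/7.5+np.array([306-20-40,195-20-40]),.120);print('wing side',b,b.mean(0))
im=viewer.read_camera('side')
for n,p in(('top',np.r_[k[:2],.064]),('side',np.r_[k[:2],.064])): print(n,pix(n,p))
g=cv2.imread('pics/top0.png').max(2);m=(g<62).astype(np.uint8);m[:187]=0
n,l,s,c=cv2.connectedComponentsWithStats(m);i=l[200,213];print('knob blob',s[i],c[i],plane('top',c[i],.07))
E
```

```text
[0.55976729 0.19739385 0.05      ] [0.12716904 0.09848061 0.12483607] 11.353125107394169
knob [0.54211951 0.19385046 0.05      ]
bar side [[0.54688556 0.22036116 0.094     ]
 [0.5390789  0.18228506 0.094     ]] [0.54298223 0.20132311 0.094     ]
bar top [[0.54288704 0.21479767 0.094     ]
 [0.54261023 0.17635081 0.094     ]] [0.54274864 0.19557424 0.094     ]
wing [[ 0.51981804 -0.1605597   0.12      ]
 [ 0.52728867 -0.20324592  0.12      ]] [ 0.52355336 -0.18190281  0.12      ] -80.07305282460509
wing side [[ 0.49600307 -0.14510043  0.12      ]
 [ 0.52337308 -0.19265872  0.12      ]] [ 0.50968807 -0.16887957  0.12      ]
top [[214.3120735  198.29095427]]
side [[223.1398153  254.13395515]]
knob blob [206 187  17  18 215] [214.13488372 195.54883721] [[0.54975664 0.19369319 0.07      ]]
```

Call:
{"method": "carry_out", "body": {"plan": [[[0.3,0,0,40,90,0,85],[0.5,0,0,40,90,0,85]]], "squeeze": 40}}

```text
clock: 0.35
tcp_pos: [0.2592, -0.4405, 0.2327]
orientation: [-0.148, 0.97, 0.191, 0.03]
wrist_force: [-0.8, 0.3, -1.5]
finger_gap: 0.0846
grip_force: 0.0
```

I put the turn in the wrong column and tilted the tool about x by about 0.3 rad, in free air. I'll level it while travelling.

Call:
{"method": "carry_out", "body": {"plan": [[[-0.3,0,0,30,35,0,85],[-0.3,0,0,55,75,0,85],[-0.3,0,0,80,120,0,85],[-0.3,0,0,100,160,0,85],[-0.3,0,0,120,205,0,85],[-0.3,0,0,140,250,0,85]]]}}

```text
clock: 0.95
tcp_pos: [0.3994, -0.1897, 0.2312]
orientation: [-0.0, 0.981, 0.194, 0.0]
wrist_force: [1.5, -1.1, 0.1]
finger_gap: 0.0849
grip_force: 0.0
```

```bash
python3 - <<'E'
from h import *
s=monitor.get_state();r=R.from_quat(s['orientation'],scalar_first=True)
print(s['clock'],s['tcp_pos'],s['joint_pos'],r.as_matrix().round(3))
x=[0,1,0];M=np.array([[0,1,0],[1,0,0],[0,0,-1]]).T
print((R.from_matrix(M)*r.inv()).as_rotvec(), (np.array([.543,.195,.16])-s['tcp_pos'])*1000)
E
```

```text
0.95 [ 0.39935749 -0.18965764  0.23115546] [-6.25353899e-01  5.63262442e-02 -2.71026799e-01  1.24348270e+00
  3.83380885e-05  2.12564587e+00] [[ 0.925  0.381 -0.   ]
 [ 0.381 -0.925  0.   ]
 [ 0.    -0.    -1.   ]]
[-4.21047890e-05 -4.03375339e-05  1.18020344e+00] [143.64251122 384.65763845 -71.15545514]
```

Call:
{"method": "carry_out", "body": {"plan": [[[0,0,0.15,17,46,0,85],[0,0,0.3,34,92,0,85],[0,0,0.45,51,138,0,85],[0,0,0.6,68,184,0,85],[0,0,0.75,85,230,0,85],[0,0,0.9,102,276,0,85],[0,0,1.05,119,322,0,85],[0,0,1.18,134,362,0,85],[0,0,1.18,144,385,-30,85],[0,0,1.18,144,385,-60,85],[0,0,1.18,144,385,-70,85],[0,0,1.18,144,385,-70,85]]]}}

```text
clock: 2.15
tcp_pos: [0.5413, 0.1929, 0.1594]
orientation: [-0.001, 0.707, 0.707, -0.002]
wrist_force: [0.0, -0.1, 0.3]
finger_gap: 0.085
grip_force: 0.0
```

```bash
python3 - <<'E'
from h import *
s=monitor.get_state();print(s['clock'],s['tcp_pos'],s['joint_pos'],s['orientation'])
o=[]
for n in('top','side'):
    im=viewer.read_camera(n)[:,:,::-1];cv2.imwrite(f'pics/{n}1.png',im)
    u,v=pix(n,[.543,.195,.09])[0].astype(int);print(n,u,v)
    o.append(cv2.resize(im[v-30:v+30,u-30:u+30],(400,400),interpolation=cv2.INTER_CUBIC))
cv2.imwrite('pics/crop3.png',np.hstack(o))
E
```

```text
2.15 [0.54134128 0.19286863 0.15941794] [ 2.02659161e-01  3.46115331e-01 -8.55752841e-02  1.14367367e+00
 -1.22617539e-04  1.77349237e+00] [-0.00120568  0.70711788  0.70709199 -0.00194079]
top 212 197
side 221 249
```

View pics/crop3.png

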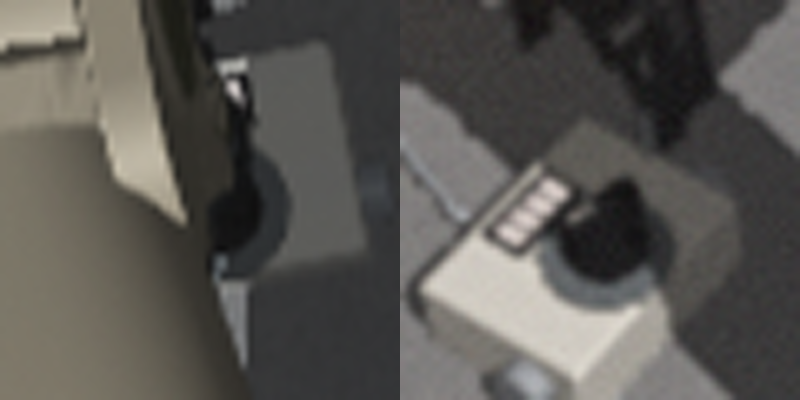

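The crop shows the gripper hovering over the knob with the bar lying crosswise. I'll descend and grip.

Call:
{"method": "carry_out", "body": {"plan": [[[0,0,0,0,0,-40,85],[0,0,0,0,0,-75,85],[0,0,0,0,0,-90,85],[0,0,0,0,0,-90,85],[0,0,0,0,0,-90,40],[0,0,0,0,0,-90,20],[0,0,0,0,0,-90,5],[0,0,0,0,0,-90,5],[0,0,0,0,0,-90,5],[0,0,0,0,0,-90,5],[0,0,0,0,0,-90,5]]], "squeeze": 30}}

```text
clock: 3.35
tcp_pos: [0.5455, 0.1936, 0.0726]
orientation: [0.002, 0.707, 0.707, 0.002]
wrist_force: [4.7, -0.1, 1.7]
finger_gap: 0.0135
grip_force: 35.3
```

Call:
{"method": "carry_out", "body": {"plan": [[[0,0,0.14,4,0,0,5],[0,0,0.28,4,0,0,5],[0,0,0.42,4,0,0,5],[0,0,0.56,4,0,0,5],[0,0,0.7,4,0,0,5],[0,0,0.84,4,0,0,5],[0,0,0.98,4,0,0,5],[0,0,1.12,4,0,0,5],[0,0,1.26,4,0,0,5],[0,0,1.4,4,0,0,5],[0,0,1.5,4,0,0,5],[0,0,1.5,4,0,0,5],[0,0,1.5,4,0,0,5]]]}}

```text
clock: 4.65
tcp_pos: [0.5503, 0.1977, 0.0726]
orientation: [0.003, 0.034, 0.999, 0.005]
wrist_force: [7.9, 13.8, -3.2]
finger_gap: 0.0134
grip_force: 34.7
```

```bash
cat > st.py <<'E'
from h import *
s=monitor.get_state();r=R.from_quat(s['orientation'],scalar_first=True).as_matrix()
print(s['clock'],s['tcp_pos'],'yaw_x',np.degrees(np.arctan2(r[1,0],r[0,0])),s['wrist_force'],s['ft_torque'],s['finger_gap'],s['grip_force'],s['joint_pos'][5])
E
python3 st.py
```

```text
4.65 [0.5502772  0.19773719 0.07262219] yaw_x 176.09489712692192 [ 7.93649299 13.84128837 -3.15499659] [ 2.61148434 -1.46976665 -0.01314291] 0.013441916546382816 34.72464233636856 0.27206953894460184
```

Call:
{"method": "carry_out", "body": {"plan": [[[0,0,0.08,2,4,0,5],[0,0,0.16,2,4,0,5],[0,0,0.2,2,4,0,5],[0,0,0.2,2,4,0,5]]]}}

```text
clock: 5.05
tcp_pos: [0.5504, 0.1989, 0.0726]
orientation: [0.002, -0.065, 0.998, 0.001]
wrist_force: [3.1, 4.0, 4.4]
finger_gap: 0.0132
grip_force: 35.7
```

```bash
python3 st.py
```

```text
5.05 [0.55036881 0.19885757 0.07259261] yaw_x -172.5198620795481 [3.11616338 4.00186925 4.41165049] [ 0.87761329 -0.50131177  0.05360119] 0.013235155638332165 35.65268933773041 0.07777310996896383
```

Call:
{"method": "carry_out", "body": {"plan": [[[0,0,0.05,0,1,0,5],[0,0,0.1,0,1,0,5],[0,0,0.1,0,1,0,5]]]}}

```text
clock: 5.35
tcp_pos: [0.5503, 0.1993, 0.0726]
orientation: [0.002, -0.114, 0.994, 0.001]
wrist_force: [1.5, 3.3, 4.6]
finger_gap: 0.0129
grip_force: 44.3
```

```bash
python3 st.py
```

```text
5.35 [0.55034639 0.19926793 0.07258131] yaw_x -166.93291358017305 [1.4598946  3.31035746 4.59220093] [ 0.60951556 -0.44918617 -0.88338758] 0.01290628154029581 44.33516263961792 -0.018628009828315934
```

The reaction moment jumped to -0.88 N m, so the knob is on its stop. I'll dwell, release and rise.

Call:
{"method": "carry_out", "body": {"plan": [[[0,0,0,0,0,0,5],[0,0,0,0,0,0,5],[0,0,0,0,0,0,85],[0,0,0,0,0,0,85],[0,0,0,0,0,0,85],[0,0,0,0,0,0,85],[0,0,0,0,0,40,85],[0,0,0,0,0,80,85],[0,0,0,0,0,120,85],[0,0,0,0,0,130,85],[0,0,0,0,0,130,85]]]}}

```text
clock: 6.45
tcp_pos: [0.5502, 0.1985, 0.2033]
orientation: [0.002, -0.114, 0.993, 0.0]
wrist_force: [-0.4, 0.7, -0.6]
finger_gap: 0.0849
grip_force: 0.0
```

```bash
python3 - <<'E'
import st
from h import *
s=monitor.get_state();r=R.from_quat(s['orientation'],scalar_first=True)
a=np.radians(100);M=np.array([[np.cos(a),np.sin(a),0],[np.sin(a),-np.cos(a),0],[0,0,-1]]).T
print((R.from_matrix(M)*r.inv()).as_rotvec(), (np.array([.525,-.183,.18])-s['tcp_pos'])*1000)
E
```

```text
6.45 [0.55018999 0.19852952 0.20330144] yaw_x -166.86537457236398 [-0.35677621  0.71257661 -0.63393952] [ 0.03407865 -0.03519462 -0.00594343] 0.08485382254340636 0.0 -0.020161665831662803
[ 0.00249933  0.00367838 -1.62550341] [ -25.1899884  -381.52951851  -23.30144118]
```

Call:
{"method": "carry_out", "body": {"plan": [[[0,0,-0.14,-3,-42,0,85],[0,0,-0.28,-6,-84,0,85],[0,0,-0.42,-9,-126,0,85],[0,0,-0.56,-12,-168,0,85],[0,0,-0.7,-15,-210,0,85],[0,0,-0.84,-18,-252,0,85],[0,0,-0.98,-20,-294,0,85],[0,0,-1.12,-22,-336,0,85],[0,0,-1.26,-24,-370,0,85],[0,0,-1.4,-25,-381,0,85],[0,0,-1.53,-25,-381,-10,85],[0,0,-1.625,-25,-381,-20,85],[0,0,-1.625,-25,-381,-20,85],[0,0,-1.625,-25,-381,-20,85]]]}}

```text
clock: 7.85
tcp_pos: [0.523, -0.1822, 0.1797]
orientation: [-0.002, 0.642, 0.767, -0.0]
wrist_force: [0.4, -0.0, -0.1]
finger_gap: 0.0848
grip_force: 0.0
```

```bash
python3 - <<'E'
import st
from h import *
o=[]
for n,p in(('top',[.55,.199,.09]),('side',[.55,.199,.09]),('side',[.524,-.183,.12]),('top',[.524,-.183,.12])):
    im=viewer.read_camera(n)[:,:,::-1]
    u,v=pix(n,p)[0].astype(int)
    o.append(cv2.resize(cv2.convertScaleAbs(im[v-25:v+25,u-25:u+25],alpha=1.3),(300,300),interpolation=cv2.INTER_CUBIC))
cv2.imwrite('pics/crop4.png',np.vstack([np.hstack(o[:2]),np.hstack(o[2:])]))
E
```

```text
7.85 [ 0.52301159 -0.18216195  0.17968113] yaw_x 100.15919265877598 [ 0.35163782 -0.02341784 -0.13130683] [ 0.01665107 -0.07391322 -0.01034307] 0.08483026116374612 0.0 0.9133614908029617
```

View pics/crop4.png

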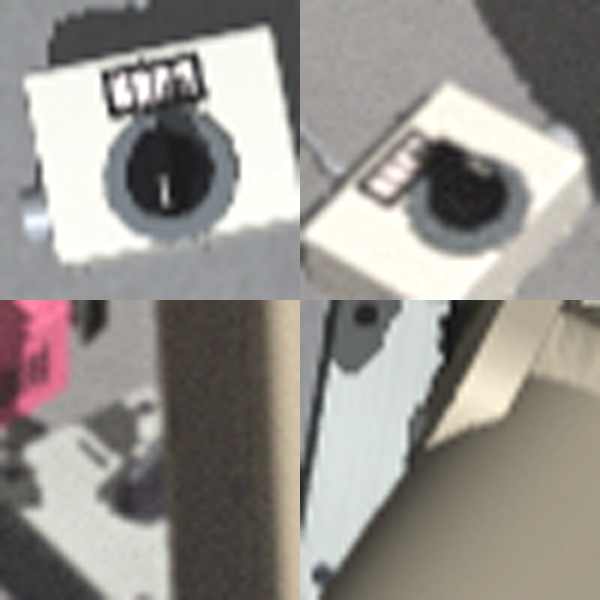

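The knob bar now lies along the counter's x axis, at its zero. The wing is hidden by the arm, but I already have its measured pose. I'll descend on it.

Call:
{"method": "carry_out", "body": {"plan": [[[0,0,0,0,0,-40,85],[0,0,0,0,0,-75,85],[0,0,0,0,0,-86,85],[0,0,0,0,0,-86,85],[0,0,0,0,0,-86,40],[0,0,0,0,0,-86,20],[0,0,0,0,0,-86,5],[0,0,0,0,0,-86,5],[0,0,0,0,0,-86,5],[0,0,0,0,0,-86,5],[0,0,0,0,0,-86,5]]], "squeeze": 30}}

```text
clock: 9.15
tcp_pos: [0.5261, -0.1827, 0.0963]
orientation: [0.002, 0.642, 0.766, 0.001]
wrist_force: [4.2, 3.0, 1.4]
finger_gap: 0.0114
grip_force: 36.1
```

```bash
python3 st.py
```

```text
9.15 [ 0.52609982 -0.18267158  0.09628543] yaw_x 100.05751414815357 [4.19898501 2.98447608 1.41297427] [ 0.33468892 -0.78003061 -0.13445795] 0.011423459677589006 36.1371123790741 0.9157548225093115
```

Call:
{"method": "carry_out", "body": {"plan": [[[0,0,0.14,3,1,0,5],[0,0,0.28,3,1,0,5],[0,0,0.42,3,1,0,5],[0,0,0.56,3,1,0,5],[0,0,0.7,3,1,0,5],[0,0,0.84,3,1,0,5],[0,0,0.98,3,1,0,5],[0,0,1.12,3,1,0,5],[0,0,1.215,3,1,0,5],[0,0,1.215,3,1,0,5],[0,0,1.215,3,1,0,5],[0,0,1.215,3,1,0,5]]]}}

```text
clock: 10.35
tcp_pos: [0.5281, -0.1809, 0.0961]
orientation: [0.001, 0.091, 0.996, 0.001]
wrist_force: [2.6, 4.9, 3.6]
finger_gap: 0.0112
grip_force: 36.5
```

```bash
python3 - <<'E'
import st
from h import *
o=[]
for n in('side','top'):
    im=viewer.read_camera(n)[:,:,::-1]
    u,v=pix(n,[.524,-.183,.1])[0].astype(int)
    o.append(cv2.resize(cv2.convertScaleAbs(im[v-35:v+35,u-35:u+35],alpha=1.3),(400,400),interpolation=cv2.INTER_CUBIC))
cv2.imwrite('pics/crop5.png',np.hstack(o))
E
```

```text
10.35 [ 0.52813911 -0.18092284  0.09605585] yaw_x 169.5644786305627 [2.58466071 4.90769777 3.58719288] [ 0.8313165  -0.52394759  0.00235215] 0.011222754757329216 36.4866042137146 -0.2929669186135262
```

View pics/crop5.png

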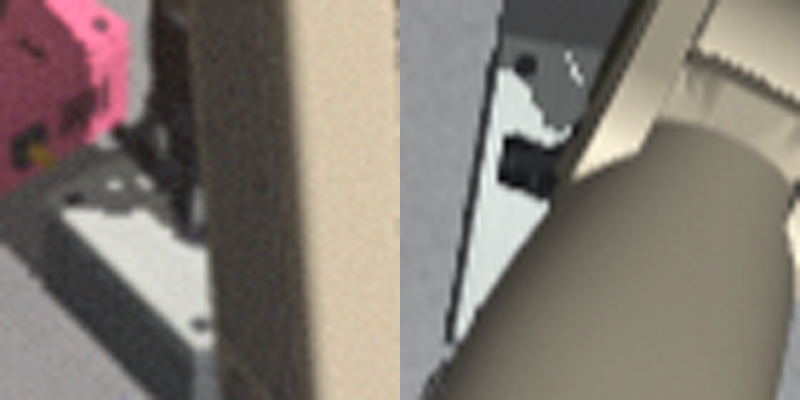

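The finger lies square to the cover's edge, so the wing is aligned. I'll press down while holding it.

Call:
{"method": "carry_out", "body": {"plan": [[[0,0,0,1,2,0,5],[0,0,0,1,2,-3,5],[0,0,0,1,2,-6,5],[0,0,0,1,2,-9,5],[0,0,0,1,2,-11,5],[0,0,0,1,2,-11,5],[0,0,0,1,2,-11,5]]], "squeeze": 60}}

```text
clock: 11.15
tcp_pos: [0.5284, -0.1808, 0.0881]
orientation: [0.001, 0.091, 0.996, -0.001]
wrist_force: [-9.2, 0.2, 27.2]
finger_gap: 0.0107
grip_force: 67.9
```

```bash
python3 st.py
```

```text
11.15 [ 0.52837104 -0.18082351  0.08811587] yaw_x 169.5567228358903 [-9.19503246  0.23986569 27.24948521] [0.04762246 1.83402196 0.03826269] 0.010726620213886179 67.88827300071716 -0.29034478192304536
```

```bash
python3 - <<'E'
from h import *
a=cv2.imread('pics/crop5.png')[:,:400]
im=viewer.read_camera('side')[:,:,::-1];u,v=pix('side',[.524,-.183,.1])[0].astype(int)
b=cv2.resize(cv2.convertScaleAbs(im[v-35:v+35,u-35:u+35],alpha=1.3),(400,400),interpolation=cv2.INTER_CUBIC)
cv2.imwrite('pics/crop6.png',np.hstack([a,b]))
print(np.diff(pix('side',[[.46,-.13,.084],[.46,-.13,.076]]),axis=0)*400/70)
E
```

```text
[[-0.6976444  8.9286989]]
```

View pics/crop6.png

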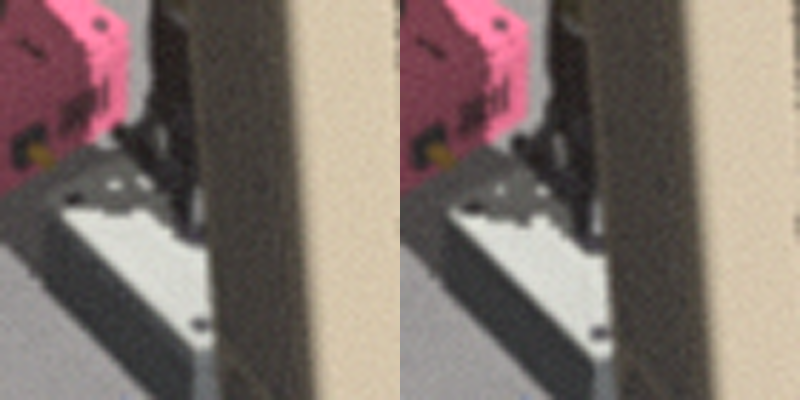

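The corner screw dropped by about 8 to 9 px. A full 8 mm of travel predicts 8.9 px and a blocked cover only about 2, so the cover is shut. I'll hand in.

```bash
python3 -c "
from workcell import order; print(order.hand_in())"
```

```text
the job is handed in; nothing more can be done
None
```

The job is handed in, result not reported: the knob is at its zero stop, the wing is lined up with the marks, and the arm is holding the cover shut with about 27 N.

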